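Lock the relay module in its recess with the L-slot stud

ROBOT

A 7-joint arm with a two-finger parallel gripper is mounted at the origin on a cart in front of the work surface, level with it; the furniture and walls round the work are solid. World frame = base frame: x ahead of the robot, y to its left, z up, the work surface at z = 0. Lengths are in mm, angles in degrees, forces in N, time in s.
With the tool pointing down it reaches from about 425 to 950 mm from the base axis. Payload 4.7 kg.
Tool frame: the origin (TCP) lies at the very end of the fingers, on their centre line; the grasp point (between the pads) lies 19 mm behind it; z points along the fingers, y is the line along which they close (so a half turn about z gives the same grasp; the last joint's range is limited). The gripper opens to 85 mm and grips with 20 to 120 N. Pads are 22 mm wide; open, the fingers measure 114 mm over their backs; the gripper's body (76 mm by 85 mm) begins 54 mm behind the grasp point. The pads swing forward as they close: fully open they stand 13 mm farther back than shut.
Start: joints at [-75.797, 26.849, -2.785, 87.806, 1.381, 65.374, -4.715], TCP at [184.421, 649.336, 231.335] pointing down, gripper open.
Joint ranges: [-148.3, 148.3], [-19.14, 114.17], [-79.39, 73.82], [5.75, 140.21], [-59.74, 239.74], [12.07, 113.84], [-152.46, 152.46]. Speed limits (degrees/s): [147.25, 147.25, 180, 180, 180, 180, 180].

INTERFACE

Orientations are given as a 3x3 rotation matrix whose columns are the frame's x, y, z axes.
In Python, from cell import monitor, snapshot, order gives the robot as it stands. The module is installed in compiled form; this text tells all that it offers.
- The arm moves only by the shell command python3 -m pendant 'ROWS' [FORCE]. ROWS is JSON, one flat list of numbers, 7 for each row, row after row: the shift along the tool's x, y, z in cm, then the turn, a rotation vector about the tool's x, y, z in degrees, then the opening, from -1 (shut) to 1 (fully open), so that 0 is half open. A call has 1 to 12 rows; each row is the pose to reach, as a shift and turn from the pose commanded when the call began, along the tool's axes at that moment; what a row does not reach only later rows make up. A row lasts 1/12 s, in which the tool goes at most 41.7 mm and 7.16 degrees, less where a joint would pass 70% of its speed; a pose out of reach is approached as far as the arm can. A call with a gripper value outside its range is refused whole. The fingers move at their own pace and stop on an object; FORCE is the grip in N (left out, the last holds). Time passes only in rows, so rows that repeat a pose let the fingers close. It gives the time, the measured TCP pose, the force, the opening and the grip force at its end, in the units of the state.
- monitor.get_state(): the state, without advancing time (a new reading comes with each control period).
- snapshot(name): name is "scene" or "top" or "wrist"; returns a dict with "frame" (400x640x3 uint8, red, green, blue), "depth" (400x640 float32, mm along the optical axis (not along the pixel's ray), 0 where there is no reading), "fx", "fy", "cx", "cy" (pixels), "xyz" and "attitude" of the camera in the world; the wrist camera has in their place "hand_eye" (4x4, takes a point from camera to tool coordinates, whose origin is the TCP and whose axes are the flange's). Camera axes: x right, y down, z forward; pixel columns grow to the right and rows downward; lengths in mm; the calibration is good to about 2 mm. The wrist camera is an equidistant fisheye: a pixel r from the principal point sees the ray r / f radians off the axis. A picture is of the moment at which its call begins: read the wrist's pose just before it.
- order.close_job(): hands the job in; it is judged then, once.
The state is a dict: "t": time; "joints": joint angles; "dq": joint speeds; "joint_torque": joint torques, N m; "ee_pos": TCP position; "orientation": TCP orientation; "force": force on the tool from outside, world axes, zero at the start; "wrist_torque": the same for the moment, N m; "opening": opening from 0.0 (shut) to 1.0 (fully open); "finger_force": force on a finger pad.
Only numpy, scipy, OpenCV 4.12 (cv2) and the standard library are available. Lean on these libraries where they do the work, as an engineer would, in place of code of your own. Each camera call takes 0.05 s, during which the arm holds its last target. There are 200 camera calls.

TASK

Lock the white relay module in its recess on the metal fixture plate: with the fingertips, gently push the round-headed stud along the L-shaped slot, round the corner and fully home to the closed end, where its head overlaps the edge of the module. Only push the stud, do not pick it up or squeeze it, and leave the module and the other things on the bench where they are.

Things in the scene. Friction and masses are not known exactly. Their poses are not given: they have to be found in the camera images.
- plate: fixed grey metal plate on the bench, 160 (x) x 200 (y) x 18 mm thick. Origin: centre of underside; x along the first leg of the slot (away from the robot, within 0.45 rad), y along the second leg (to the left), z up. The 15 mm wide undercut L-slot runs along +x, then square to +y. It starts at a 38 x 36 mm pocket where the stud can come out upward; elsewhere the lips hold its foot down
- stud: loose stud, about 0.25 kg, no spring or catch (1 to 4 N to push). Origin on its axis at plate-top height; its yaw is free. Above the plate: steel shoulder 40 mm across, to 9 mm; then black round head 60 mm across, upright sides, from 9 to 27 mm over the plate. Below: 12 mm shank (1.5 mm play each side), 30 mm foot. Starts in the first leg, 0 to 25 mm from slot_start
- slot_start (a point): where the stud's axis stands at the start of the first leg (centre line), height of the plate's top; plate coordinates (-50, -45, 18) mm
- slot_corner (a point): where the stud's axis stands at the corner; 90 mm from slot_start along plate +x; the stud is stopped by the slot's wall at most 1.5 mm beyond it
- slot_end (a point): where the stud's axis stands at the closed end of the second leg; 65 mm from slot_corner along plate +y; the stud is stopped by the slot's wall at most 1.5 mm beyond it
- nest (a point): centre of the floor of the recess that holds the relay module, 14 mm below the plate's top, 41.5 mm beyond slot_end along plate +y; the recess is 55 mm (plate x) x 41 mm (plate y)
- relay: the work: relay module, white box with a row of black terminals, 52 mm (plate x) x 38 mm (plate y) x 20 mm high, lying loose in the recess, its top 6 mm above the plate; origin at the centre of its underside. The head of the stud passes 3 mm above it and overlaps it by about 7 mm when home
- connector: small grey connector block lying on the plate in the crook of the L, 28 x 42 x 20 mm; a bystander. Origin: centre of its underside
- driver: yellow-handled screwdriver lying right of the plate, 22 x 181 x 23 mm; a bystander. Origin: centre of its underside
- pliers: blue-handled pliers lying beyond the plate, 61 x 152 x 13 mm; a bystander. Origin: centre of its underside
- bottle: brown bottle with white cap standing to the left and beyond the plate, 34 mm across, 70 mm tall; a bystander. Origin: centre of its underside
- tape: roll of white tape lying left of the plate, 61 mm across, 19 mm high; a bystander. Origin: centre of its underside
There are look-alikes about, which are no part of the job. Of the things shaped like the stud, the black one is meant.

How it is judged (in metres and radians):
On the way, in this order (a step that is already met when the one before it is completed fails the run):
1. the stud has been pushed along the first leg to the corner (x of stud in the frame of plate above 0.034 m and y of stud in the frame of plate below -0.03 m), for 0.05 s.
2. the stud has been pushed along the second leg to the closed end (x of stud in the frame of plate above 0.034 m and y of stud in the frame of plate above 0.016 m), for 0.05 s.
At the end, for the whole second after the job is handed in: the stud stands upright and at rest within 5 mm of the closed end of the slot, its head over the edge of the relay module, and the relay module lies at rest within 6 mm of the middle of its recess (distance between stud and slot_end below 0.005 m and angle between stud's own z axis and vertical below 0.1 rad and linear speed of each of stud, relay below 0.01 m/s and distance between relay and nest below 0.006 m); the robot touches nothing.
It fails at once if the stud was lifted (more than 6 mm) or tipped out of the slot (z of stud in the frame of plate above 0.024 m or angle between stud's own z axis and vertical above 0.3 rad).
It fails at once if the stud was squeezed or pushed with more than 30 N (contact force between the fingers and stud above 30 N).
It fails at once if the relay module was pushed out of its recess (moved more than 10 mm) (distance of relay from where it was at the start of the episode above 0.01 m).
It fails at once if a bystander was moved more than 20 mm (distance of any of connector, driver, pliers, bottle, tape from where it was at the start of the episode above 0.02 m).
It also fails if it takes over 45 s, if anything falls off the work surface, if the arm or the gripper's body presses on something with over 40 N, if the wrist force passes 120 N, or if a joint passes its speed limit or range.

## Working session

There is one attempt and no reset: what is moved stays moved. The work goes in short steps, Python scripts to look and compute and a shell command to move; the robot and the scene stay as the last step left them, time stands still between calls to the robot, and variables do not carry over. Pictures are saved under pics/ and viewed, at most 10 in all, crops included, and the job is handed in when it is done.

```bash
mkdir -p pics
cat > h.py <<'E'
import numpy as np, cv2
from cell import monitor, snapshot, order
def save(s,n): cv2.imwrite('pics/'+n,s['frame'][:,:,::-1])
def ray(s,u,v):
    d=np.array([(u-s['cx'])/s['fx'],(v-s['cy'])/s['fy'],1.0]); return np.array(s['attitude'])@d
def onplane(s,u,v,z):
    d=ray(s,u,v); c=np.array(s['xyz']); return c+d*(z-c[2])/d[2]
def dep(s,u,v): return np.array(s['xyz'])+ray(s,u,v)*s['depth'][int(v),int(u)]
E
python3 - <<'E'
from h import *
import pickle
st=monitor.get_state();print(st)
for n in('top','scene'):
    s=snapshot(n);save(s,n+'1.png');pickle.dump(s,open(n+'.pkl','wb'));print(n,s['xyz'],s['attitude'],s['fx'],s['cx'],s['cy'])
E
```

```text
{'t': 0.0, 'joints': array([-75.79705019,  26.8969416 ,  -2.78436318,  87.87466147,
         1.3790573 ,  65.37347968,  -4.71510043]), 'dq': array([ 0.06818125, -0.05348015,  0.05278563,  0.01416427,  0.02634718,
       -0.06627083, -0.04146784]), 'joint_torque': array([-2.69182992e-04, -5.10303032e+01, -4.68320015e-02, -2.37708771e+01,
        1.07518749e-02,  7.45928613e-03, -1.14971780e-05]), 'ee_pos': array([184.27629987, 648.75087094, 230.25875983]), 'orientation': array([[-9.61945209e-01,  2.73241970e-01, -4.91073532e-04],
       [ 2.73242408e-01,  9.61943363e-01, -1.88509698e-03],
       [-4.27026894e-05, -1.94754212e-03, -9.99998103e-01]]), 'force': array([-0.01139229, -0.06869126, -0.54691645]), 'wrist_torque': array([-0.05675896, -0.03751188, -0.02795697]), 'finger_force': 0.0, 'opening': 0.9985085759584118}
top [467.99929578  44.79849269 910.40505198] [[-0.01194439 -0.99561921  0.09273472]
 [-0.99937778  0.00880833 -0.03415347]
 [ 0.03318701 -0.09308496 -0.99510493]] 386.95437340923246 312.23240426665234 205.3054240771304
scene [-18.92187729 491.46758625 608.85145015] [[-0.62345916 -0.48073301  0.61659909]
 [-0.78179526  0.39313393 -0.48398541]
 [-0.00973826 -0.78379939 -0.62093774]] 453.823444265691 312.3369978880383 204.0125140435664
```

View pics/top1.png

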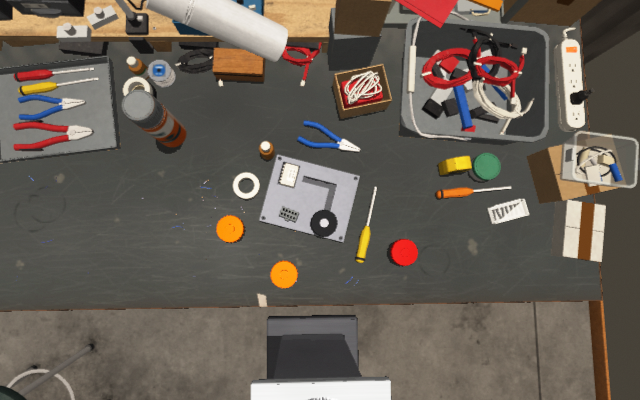

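View pics/scene1.png

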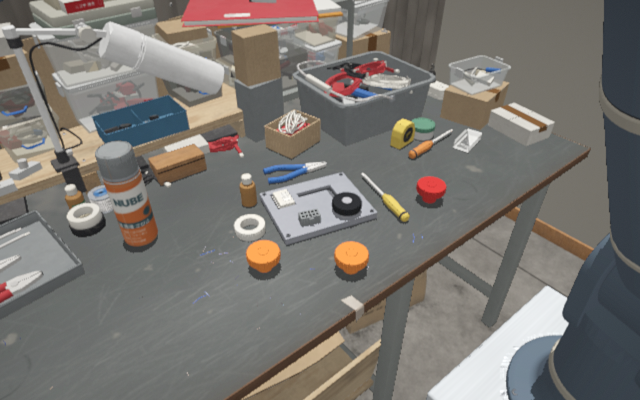

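The top view shows the plate around (310,198), with the black stud at (323,223), the relay at (288,175), the connector at (289,213) and the slot corner near (335,185). The look-alikes are the orange studs at (230,229) and (284,274), the red one at (403,252), and the tape roll at (246,186). I choose the black one, in the slot. Next I'll measure it and check it in a crop.

Run:
```python
from h import *
import pickle
s=pickle.load(open('top.pkl','rb'));f=s['frame'];hsv=cv2.cvtColor(f,cv2.COLOR_RGB2HSV)
roi=np.zeros((400,640),np.uint8);roi[145:250,255:365]=1
m=((hsv[:,:,2]>105)&(hsv[:,:,1]<60)&(roi>0)).astype(np.uint8)
m=cv2.morphologyEx(m,cv2.MORPH_OPEN,np.ones((3,3)))
cs,_=cv2.findContours(m,0,2);c=max(cs,key=cv2.contourArea)
P=np.array([onplane(s,u,v,18)[:2] for u,v in c[:,0]],np.float32)
r=cv2.minAreaRect(P);print('plate',r,cv2.boxPoints(r))
b=((hsv[:,:,2]<45)&(roi>0)).astype(np.uint8);b[:205]=0;b[:,:305]=0
cs,_=cv2.findContours(b,0,2);c2=max(cs,key=cv2.contourArea)
(cu,cv),rad=cv2.minEnclosingCircle(c2);p=onplane(s,cu,cv,45);print('stud',cu,cv,rad,p,rad*2*(s['depth'][int(cv),int(cu)+5])/s['fx'], dep(s,cu+5,cv))
# plate pose from rect: choose x axis closest to world x
bx=cv2.boxPoints(r);e=[bx[1]-bx[0],bx[2]-bx[1]];e=min(e,key=lambda a:abs(a[1]/(a[0]+1e-9)));a=np.arctan2(e[1],e[0]);a=(a+np.pi/2)%np.pi-np.pi/2
R=np.array([[np.cos(a),-np.sin(a)],[np.sin(a),np.cos(a)]]);o=np.array(r[0])
print('yaw',a,'o',o,'stud in plate',R.T@(p[:2]-o))
for n,q in dict(start=(-50,-45),corner=(40,-45),end=(40,20),nest=(40,61.5)).items():print(n,o+R@q)
w=cv2.resize(f[140:260,245:375],None,fx=5,fy=5,interpolation=2)[:,:,::-1].copy()
for col,cc in(((0,255,0),c),((0,0,255),c2)):cv2.drawContours(w,[((cc-[245,140])*5+2).astype(int)],-1,col,1)
cv2.imwrite('pics/crop.png',w[:600])
```

```text
plate ((569.7306518554688, 20.536888122558594), (201.96302795410156, 161.283447265625), 74.8326416015625) [[465.47726 -55.82796]
 [621.1426  -98.02606]
 [673.984    96.90173]
 [518.3187  139.09984]]
stud 317.0 227.0 10.295730590820312 [499.8214061    5.01002267  45.        ] 46.073147 [499.69980095  -6.18548734  45.04433888]
yaw -0.26472032 o [569.73065186  20.53688812] stud in plate [-63.41156943 -33.27700857]
start [509.69859409  -9.81360209]
corner [596.56351018 -33.36114419]
end [613.57006836  29.37462854]
nest [624.42810166  69.42900652]
```

View pics/crop.png

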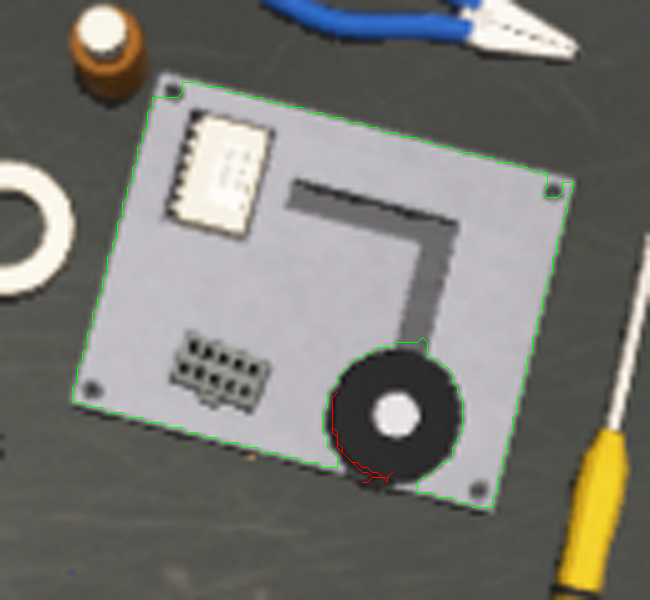

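The crop confirms the black round head with its white dot, centred at crop (395,415), which is top-image (324,223), in the first leg. The outline fits the plate at 202x161 mm. Next: the stud position and the tool shifts.

```bash
cat >> h.py <<'E'
O=np.array([569.73,20.54]);A=-0.2647
RP=np.array([[np.cos(A),-np.sin(A)],[np.sin(A),np.cos(A)]])
def toplate(p): return RP.T@(np.array(p)[:2]-O)
def shift(pl,z,st=None):
    st=st or monitor.get_state(); w=np.r_[O+RP@np.array(pl),z]
    return np.round(np.array(st['orientation']).T@(w-st['ee_pos'])/10,2)
E
python3 - <<'E'
from h import *
import pickle
s=pickle.load(open('top.pkl','rb'));p=onplane(s,395/5+245-.4,415/5+140-.4,45)
print('stud',p,toplate(p))
st=monitor.get_state();print(toplate(st['ee_pos']))
print(shift((0,-45),200),shift((-110,-45),150),shift((-110,-45),30))
t=O+RP@[-110,-45];print(t)
E
```

```text
stud [509.51064234  -9.91821529  45.        ] [-50.15350946 -45.15195904]
[-536.33115834  505.54230837]
[-54.3  -54.39   3.14] [-43.3  -54.52   8.14] [-43.3  -54.5   20.14]
[451.78829889   5.88547379]
```

```bash
python3 -m pendant '[-2.5,-2.5,0,0,0,0,-1, -5,-5,0,0,0,0,-1, -7.5,-7.5,0,0,0,0,-1, -10,-10,0,0,0,0,-1, -12.5,-12.5,0,0,0,0,-1, -15,-15,0,0,0,0,-1, -18,-18,0,0,0,0,-1, -21,-21,0,0,0,0,-1, -24,-24,0,0,0,0,-1, -27,-27,0,0,0,0,-1, -30,-30,0,0,0,0,-1, -32.5,-32.5,0,0,0,0,-1]' 20; python3 -c "
from h import *
print(shift((0,-45),200),shift((-110,-45),100))"
```

```text
t: 1.1
ee_pos: [408.8, 245.4, 231.2]
orientation: [[-0.962, 0.274, -0.0], [0.274, 0.962, -0.0], [0.0, -0.0, -1.0]]
force: [1.3, 0.0, 1.2]
opening: -0.001
finger_force: 0.0
[-21.7  -21.72   3.12] [-10.7  -21.85  13.12]
```

```bash
python3 -m pendant '[-1.5,-3,0,0,0,0,-1, -3,-6,0,0,0,0,-1, -4.5,-9,1,0,0,0,-1, -6,-12,2,0,0,0,-1, -7.5,-15,4,0,0,0,-1, -9,-18,6,0,0,0,-1, -10,-20,8,0,0,0,-1, -10.7,-21.8,10,0,0,0,-1, -10.7,-21.8,12,0,0,0,-1, -10.7,-21.8,13,0,0,0,-1, -10.7,-21.8,13,0,0,0,-1, -10.7,-21.8,13,0,0,0,-1]'
python3 - <<'E'
from h import *
st=monitor.get_state();print(toplate(st['ee_pos']),st['ee_pos'],shift((-110,-45),31),shift((-90,-45),31))
s=snapshot('top');cv2.imwrite('pics/c2.png',cv2.resize(s['frame'][130:280,230:390],None,fx=4,fy=4)[:,:,::-1])
E
```

```text
t: 2.1
ee_pos: [451.5, 9.6, 101.2]
orientation: [[-0.962, 0.272, -0.001], [0.272, 0.962, 0.0], [0.001, -0.0, -1.0]]
force: [0.3, 0.0, -0.2]
opening: -0.005
finger_force: 0.0
[-111.25958476  -41.48887682] [451.49116326   9.60384039 101.20778267] [-0.14 -0.35  7.02] [-2.14 -0.33  7.02]
```

View pics/c2.png

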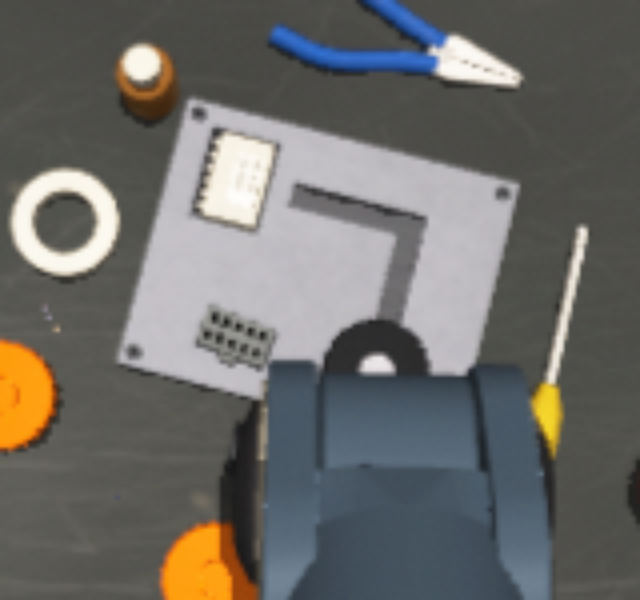

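The arm is poised behind the stud, whose white dot shows at crop (377,368). The path is clear, so I'm descending and approaching.

```bash
python3 -m pendant '[0,-0.2,2,0,0,0,-1, 0,-0.35,4,0,0,0,-1, 0,-0.35,6,0,0,0,-1, 0,-0.35,7,0,0,0,-1, 0,-0.35,7,0,0,0,-1, -0.5,-0.35,7,0,0,0,-1, -1,-0.35,7,0,0,0,-1, -1.4,-0.35,7,0,0,0,-1, -1.7,-0.35,7,0,0,0,-1, -2,-0.35,7,0,0,0,-1, -2.3,-0.35,7,0,0,0,-1, -2.6,-0.35,7,0,0,0,-1]'; python3 -c "
from h import *
st=monitor.get_state();print(toplate(st['ee_pos']),st['ee_pos'],st['force'],shift((-1,-45),30))"
```

```text
t: 3.15
ee_pos: [475.1, -1.4, 31.3]
orientation: [[-0.962, 0.273, -0.001], [0.273, 0.962, 0.0], [0.001, 0.0, -1.0]]
force: [-1.7, 1.1, 1.8]
opening: -0.003
finger_force: 1.2
[-85.54833357 -45.93031957] [475.14494901  -1.40948205  31.31167536] [-1.69262515  1.06637156  1.83907675] [-8.45  0.19  0.12]
```

```bash
python3 -m pendant '[-0.3,0.05,0,0,0,0,-1, -0.6,0.1,0,0,0,0,-1, -0.9,0.1,0,0,0,0,-1, -1.3,0.1,0,0,0,0,-1, -1.7,0.1,0,0,0,0,-1, -2.1,0.1,0,0,0,0,-1, -2.5,0.1,0,0,0,0,-1, -2.9,0.1,0,0,0,0,-1, -3.3,0.1,0,0,0,0,-1, -3.7,0.1,0,0,0,0,-1, -4.1,0.1,0,0,0,0,-1, -4.5,0.1,0,0,0,0,-1]'
python3 - <<'E'
from h import *
st=monitor.get_state();print(toplate(st['ee_pos']),st['ee_pos'],st['force'],shift((-1,-45),30))
s=snapshot('top');cv2.imwrite('pics/c3.png',cv2.resize(s['frame'][130:280,230:390],None,fx=4,fy=4)[:,:,::-1])
s=snapshot('scene');cv2.imwrite('pics/s3.png',cv2.resize(s['frame'][150:300,220:430],None,fx=3.5,fy=3.5)[:,:,::-1])
E
```

```text
t: 4.15
ee_pos: [519.6, -13.0, 31.3]
orientation: [[-0.962, 0.273, 0.0], [0.273, 0.962, 0.0], [-0.0, 0.0, -1.0]]
force: [-1.7, 1.3, 0.8]
opening: 0.002
finger_force: 1.0
[-39.5997314  -45.44994145] [519.6188851  -12.96689584  31.25505114] [-1.71841169  1.32681914  0.77851419] [-3.86  0.09  0.13]
```

View pics/s3.png

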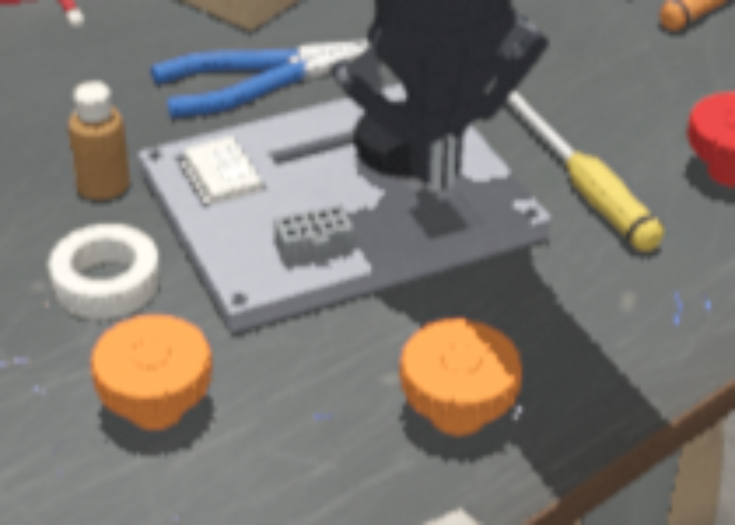

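The stud (crop (390,150)) is sliding ahead of the fingertips and the pocket at (440,215) is uncovered. I'll continue, slowing near the corner.

```bash
python3 -m pendant '[-0.3,0.05,0,0,0,0,-1, -0.7,0.05,0,0,0,0,-1, -1.1,0.05,0,0,0,0,-1, -1.5,0.05,0,0,0,0,-1, -1.9,0.05,0,0,0,0,-1, -2.3,0.05,0,0,0,0,-1, -2.6,0.05,0,0,0,0,-1, -2.8,0.05,0,0,0,0,-1, -3,0.05,0,0,0,0,-1, -3.15,0.05,0,0,0,0,-1, -3.3,0.05,0,0,0,0,-1, -3.4,0.05,0,0,0,0,-1]'
python3 -m pendant '[-0.1,0,0,0,0,0,-1, -0.15,0,0,0,0,0,-1,-0.2,0,0,0,0,0,-1]'
python3 - <<'E'
from h import *
st=monitor.get_state();print(toplate(st['ee_pos']),st['force'],st['finger_force'])
s=snapshot('scene');f=s['frame'][150:300,220:430]
cv2.imwrite('pics/s4.png',cv2.resize(f,None,fx=3.5,fy=3.5)[:,:,::-1])
E
```

```text
t: 5.25
ee_pos: [552.2, -21.7, 31.3]
orientation: [[-0.962, 0.273, 0.0], [0.273, 0.962, 0.0], [-0.0, 0.0, -1.0]]
force: [-1.1, 1.0, -0.3]
opening: 0.0
finger_force: 0.7
t: 5.5
ee_pos: [554.0, -22.2, 31.3]
orientation: [[-0.962, 0.273, 0.0], [0.273, 0.962, 0.0], [0.0, 0.0, -1.0]]
force: [-0.8, 1.0, 0.2]
opening: 0.003
finger_force: 0.7
[ -4.00081465 -45.34927484] [-0.75997804  1.01448549  0.19161302] 0.7149916794151068
```

View pics/s4.png

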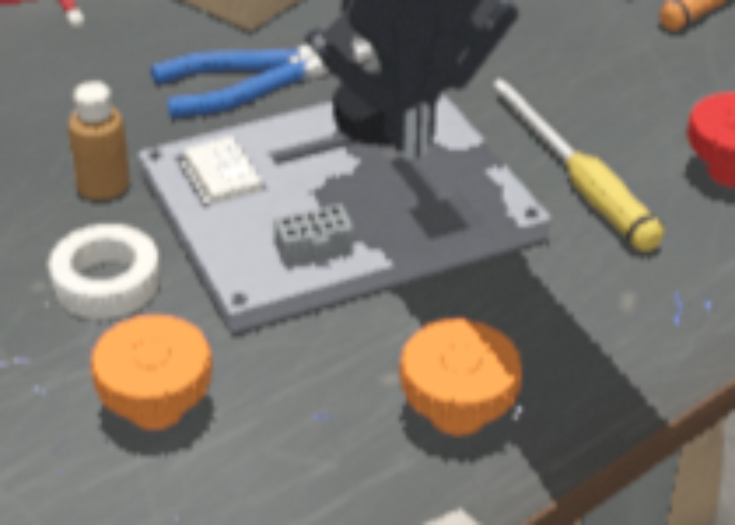

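The stud is nearly at the corner (crop (365,115)). I'll creep to the stop in small steps and watch the force.

```bash
for i in 1 2; do python3 -m pendant '[-0.08,0,0,0,0,0,-1, -0.16,0,0,0,0,0,-1, -0.24,0,0,0,0,0,-1, -0.24,0,0,0,0,0,-1]'; python3 -c "
from h import *
st=monitor.get_state();print(toplate(st['ee_pos']),st['force'],st['finger_force'])"; done
```

```text
t: 5.88
ee_pos: [556.5, -22.9, 31.3]
orientation: [[-0.962, 0.273, 0.0], [0.273, 0.962, -0.0], [-0.0, 0.0, -1.0]]
force: [-1.6, 1.0, -0.7]
opening: 0.004
finger_force: 0.5
[ -1.41266182 -45.41036537] [-1.62180695  1.03782109 -0.6587634 ] 0.517507866024971
t: 6.22
ee_pos: [556.9, -23.0, 31.1]
orientation: [[-0.962, 0.273, -0.004], [0.273, 0.962, 0.001], [0.004, -0.0, -1.0]]
force: [-5.7, 1.6, 4.1]
opening: 0.005
finger_force: 2.9
[ -0.94163345 -45.38620204] [-5.69739788  1.60210391  4.13414628] 2.9209453985095024
```

Stopped at the corner wall (finger x -0.9, so stud x is about 41). I'm backing off, lifting and going round to the right side.

```bash
python3 -m pendant '[1,0,0,0,0,0,-1, 2,0,0,0,0,0,-1, 2,0,-2.5,0,0,0,-1, 2,0,-5,0,0,0,-1, 1,-3,-5,0,0,0,-1, -1,-6,-5,0,0,0,-1, -3,-6.2,-5,0,0,0,-1, -4.1,-6.2,-5,0,0,0,-1, -4.1,-6.2,-5,0,0,0,-1, -4.1,-6.2,-3,0,0,0,-1, -4.1,-6.2,-1,0,0,0,-1, -4.1,-6.2,0,0,0,0,-1]'
python3 - <<'E'
from h import *
st=monitor.get_state();print(toplate(st['ee_pos']),st['ee_pos'],st['force'],shift((40,-92),31))
s=snapshot('top');cv2.imwrite('pics/c5.png',cv2.resize(s['frame'][130:280,230:390],None,fx=4,fy=4)[:,:,::-1])
s=snapshot('scene');f=s['frame'][150:300,220:430]
cv2.imwrite('pics/s5.png',cv2.resize(f,None,fx=3.5,fy=3.5)[:,:,::-1])
E
```

```text
t: 7.22
ee_pos: [579.0, -93.2, 29.4]
orientation: [[-0.962, 0.272, -0.003], [0.272, 0.962, 0.001], [0.003, -0.0, -1.0]]
force: [-0.8, 1.8, -0.8]
opening: 0.001
finger_force: 0.0
[  38.73691764 -107.33087441] [579.03787647 -93.18699251  29.41010407] [-0.79664254  1.80905706 -0.80394452] [-0.11  1.53 -0.16]
```

View pics/s5.png

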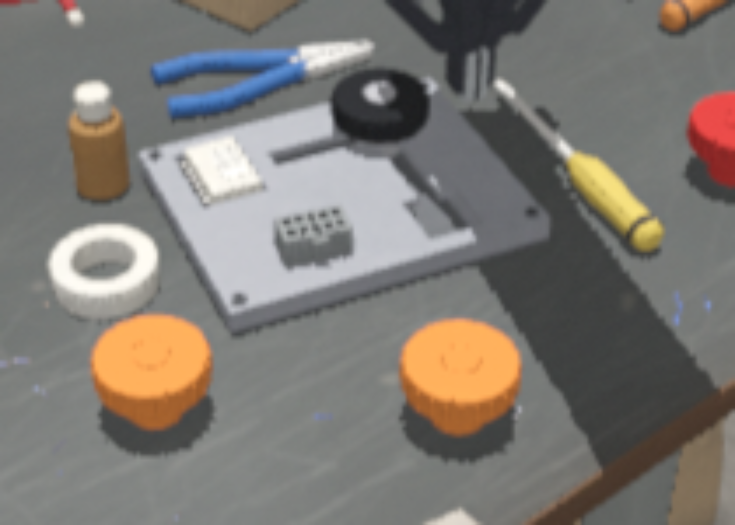

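The stud head (crop (380,100)) stands at the corner with the fingertips to its right at (475,90). Now pushing along the second leg.

```bash
python3 -m pendant '[-0.1,0.4,0,0,0,0,-1, -0.1,0.8,0,0,0,0,-1, -0.1,1.2,0,0,0,0,-1, -0.1,1.4,0,0,0,0,-1, -0.1,1.7,0,0,0,0,-1, -0.1,2,0,0,0,0,-1, -0.1,2.3,0,0,0,0,-1, -0.1,2.6,0,0,0,0,-1, -0.1,3,0,0,0,0,-1, -0.1,3.4,0,0,0,0,-1, -0.1,3.8,0,0,0,0,-1, -0.1,4.2,0,0,0,0,-1]'; python3 -c "
from h import *
st=monitor.get_state();print(toplate(st['ee_pos']),st['ee_pos'],st['force'],shift((40,-24.5),31))"
```

```text
t: 8.32
ee_pos: [593.7, -53.8, 31.3]
orientation: [[-0.962, 0.273, 0.0], [0.273, 0.962, 0.0], [-0.0, 0.0, -1.0]]
force: [-0.7, -2.5, 2.2]
opening: -0.0
finger_force: 1.4
[ 42.58569243 -65.52597417] [593.68958906 -53.84502929  31.26242575] [-0.66475816 -2.52449101  2.24945383] [0.31 4.1  0.03]
```

```bash
python3 -m pendant '[0.1,0.3,0,0,0,0,-1, 0.2,0.7,0,0,0,0,-1, 0.2,1.1,0,0,0,0,-1, 0.2,1.5,0,0,0,0,-1, 0.2,1.9,0,0,0,0,-1, 0.2,2.3,0,0,0,0,-1, 0.2,2.6,0,0,0,0,-1, 0.2,2.9,0,0,0,0,-1, 0.2,3.2,0,0,0,0,-1, 0.2,3.4,0,0,0,0,-1, 0.2,3.5,0,0,0,0,-1, 0.2,3.6,0,0,0,0,-1]'; python3 -c "
from h import *
st=monitor.get_state();print(toplate(st['ee_pos']),st['force'])"
for i in 1 2; do python3 -m pendant '[0,0.06,0,0,0,0,-1, 0,0.12,0,0,0,0,-1, 0,0.18,0,0,0,0,-1,0,0.18,0,0,0,0,-1]' >/dev/null; python3 -c "
from h import *
st=monitor.get_state();print(toplate(st['ee_pos']),st['force'],st['finger_force'])"; done
python3 - <<'E'
from h import *
s=snapshot('scene');f=s['frame'][150:300,220:430]
cv2.imwrite('pics/s6.png',cv2.resize(f,None,fx=3.5,fy=3.5)[:,:,::-1])
E
```

```text
t: 9.32
ee_pos: [601.4, -19.0, 31.2]
orientation: [[-0.962, 0.273, -0.0], [0.273, 0.962, 0.0], [0.0, -0.0, -1.0]]
force: [-1.0, -2.4, 2.1]
opening: -0.0
finger_force: 1.3
[ 40.91414769 -29.86033922] [-0.95267578 -2.41104523  2.06375574]
[ 40.97951782 -28.04419685] [-1.14272478 -1.45138062  1.83557589] 1.1451318114995956
[ 41.01569518 -26.08669574] [-0.90706091 -1.90183479  1.9904857 ] 1.0772373899817467
```

View pics/s6.png

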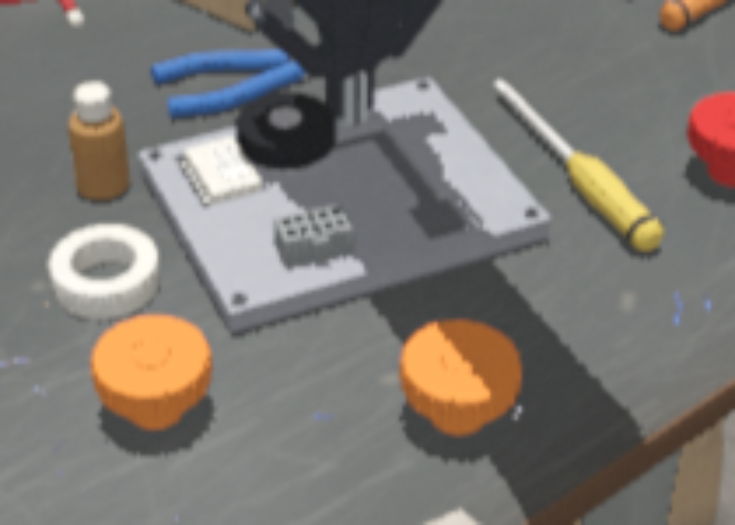

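The head (crop (287,128)) already overlaps the relay edge. I'll creep on until the wall is felt.

```bash
P='
from h import *
st=monitor.get_state();print(toplate(st["ee_pos"]),st["force"],st["finger_force"])'
python3 -m pendant '[0,0.06,0,0,0,0,-1, 0,0.12,0,0,0,0,-1, 0,0.18,0,0,0,0,-1,0,0.18,0,0,0,0,-1]' >/dev/null; python3 -c "$P"
python3 -m pendant '[0,0.06,0,0,0,0,-1, 0,0.12,0,0,0,0,-1,0,0.12,0,0,0,0,-1]' >/dev/null; python3 -c "$P"
```

```text
[ 41.04972714 -24.28930295] [-0.44406086 -2.82741354  1.34675943] 1.0500946640968323
[ 41.02569911 -23.14949515] [-0.68421261 -2.5055707   1.73093565] 1.0650042816996574
```

```bash
P='
from h import *
st=monitor.get_state();print(toplate(st["ee_pos"]),st["force"],st["finger_force"])'
python3 -m pendant '[0,0.06,0,0,0,0,-1, 0,0.12,0,0,0,0,-1,0,0.12,0,0,0,0,-1]' >/dev/null; python3 -c "$P"
python3 -m pendant '[0,0.06,0,0,0,0,-1, 0,0.12,0,0,0,0,-1,0,0.12,0,0,0,0,-1]' >/dev/null; python3 -c "$P"
```

```text
[ 41.06599457 -21.90321436] [-0.89115557 -1.79597955  1.0722274 ] 1.0598701983690262
[ 41.08207387 -21.36014235] [-1.3338393  -3.19503372  2.37623798] 1.6746758669614792
```

```bash
P='
from h import *
st=monitor.get_state();print(toplate(st["ee_pos"]),st["force"],st["finger_force"])'
python3 -m pendant '[0,0.06,0,0,0,0,-1, 0,0.1,0,0,0,0,-1,0,0.1,0,0,0,0,-1]' >/dev/null; python3 -c "$P"
python3 -m pendant '[0,-1,0,0,0,0,-1, 0,-3,0,0,0,0,-1, 0,-4,-3,0,0,0,-1, 0,-4,-6,0,0,0,-1, 3,-7,-10,0,0,0,-1, 6,-10,-12,0,0,0,-1, 9,-13,-12,0,0,0,-1, 12,-16,-12,0,0,0,-1, 14,-19,-12,0,0,0,-1, 15,-22,-12,0,0,0,-1, 15,-22,-12,0,0,0,-1, 15,-22,-12,0,0,0,-1]'
python3 - <<'E'
from h import *
s=snapshot('top');f=s['frame'];hsv=cv2.cvtColor(f,cv2.COLOR_RGB2HSV)
cv2.imwrite('pics/c7.png',cv2.resize(f[140:250,245:375],None,fx=5,fy=5,interpolation=2)[:,:,::-1])
b=((hsv[:,:,2]<85)).astype(np.uint8);g=np.zeros_like(b);g[150:235,270:350]=1
D=s['depth'];v,u=np.nonzero(g)
P=np.array([dep(s,a,c) for a,c in zip(u,v)]);k=(abs(P[:,2]-45)<4)
Q=P[k];(c,r)=cv2.minEnclosingCircle(Q[:,:2].astype(np.float32));print('stud head',k.sum(),toplate(c),r,toplate(Q.mean(0)))
E
```

```text
[ 41.0723132  -21.16329699] [-2.45409782 -5.12992701  2.93013662] 2.634659707546234
t: 12.37
ee_pos: [398.4, -181.3, 151.6]
orientation: [[-0.961, 0.278, 0.001], [0.278, 0.961, 0.001], [-0.001, 0.001, -1.0]]
force: [0.5, 0.4, -0.5]
opening: 0.002
finger_force: 0.0
stud head 549 [14.56830839 62.28796579] 79.80419158935547 [40.45976639 21.89836764]
```

View pics/c7.png

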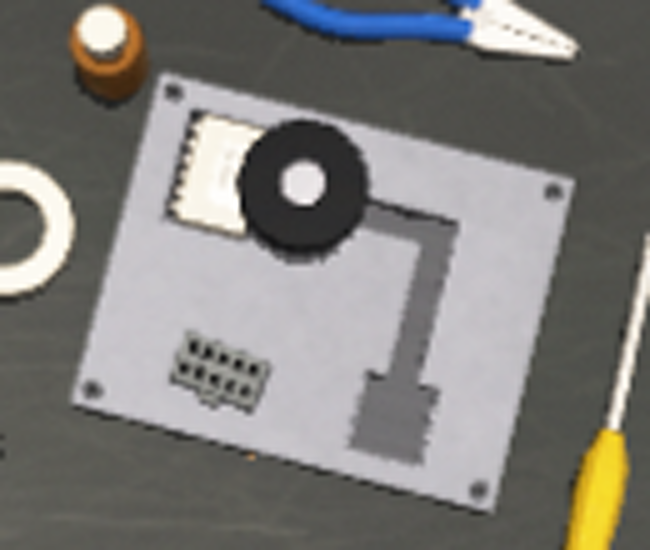

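The stud head (crop (303,185)) is at the closed end and overlaps the relay; I measure it at plate (40.5, 21.9), against (40, 20) for the end. The relay and bystanders haven't moved, and the robot is clear.

```bash
python3 -c "
from cell import order
print(order.close_job())"
```

```text
the job is handed in; nothing more can be done
None
```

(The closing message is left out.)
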